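# Lay out the soldering station

### The arm

A 6-joint arm with a two-finger parallel gripper is mounted at the origin on the work surface; the furniture and walls round the work are solid. World frame = base frame: x ahead of the robot, y to its left, z up, the work surface at z = 0. Lengths are in mm, angles in rad, forces in N, time in s.
With the tool pointing down it reaches from about 350 to 975 mm from the base axis. Payload 7.1 kg.
Tool frame: the origin (TCP) lies at the very end of the fingers, on their centre line; the grasp point (between the pads) lies 19 mm behind it (ctrl.grasp_offset is the distance from the TCP to the grasp point, in mm); z points along the fingers, y is the line along which they close (so a half turn about z gives the same grasp; the last joint's range is limited). The gripper opens to 88 mm and grips with 3 to 60 N. Pads are 20 mm wide; open, the fingers measure 115 mm over their backs; the gripper's body (75 mm by 178 mm) begins 61 mm behind the grasp point.
Start: joints at [1.082, 0.423, 1.63, -0, 1.089, -0.019], TCP at [282.91, 557.285, 222.675] pointing down, gripper open.
Joint ranges: [-3, 3], [-0.9, 2.11], [0.09, 2.58], [-1.31, 4.45], [0.11, 2.69], [-2.54, 2.54]. Speed limits (rad/s): [2.39, 2.39, 3.01, 3.14, 3.14, 3.14].

### API

Orientations are given as a rotation vector (axis times angle).
In Python, from workcell import ctrl, viewer, ticket, models gives the robot as it stands.
- The arm moves only by the tool play_rows, never from a script. Its arguments are lists of equal length, an entry for each row: "dp": the shift along the world's x, y, z in mm, a list of three; "yaw": the turn about the world's z in degrees. In form: {"dp": [[tx, ty, tz], ...], "yaw": [yaw, ...]}. A call has 1 to 8 rows; each row shifts and turns the commanded pose from where the row before left it; what a row does not reach is not made up. A row lasts 1/12 s, in which the tool goes at most 41.7 mm and 7.16 degrees, less where a joint would pass 70% of its speed; a pose out of reach is approached as far as the arm can. A call is refused whole if a number of a shift passes 41.7 or a number of a turn 7.16, either way. A call with a gripper value outside its range is refused whole. "gripper" is the closure, from 0 (fully open) to 1 (shut), set as the call begins (left out, the last holds). The fingers move at their own pace and stop on an object; the grip force is fixed at half the most. Time passes only in rows, so rows that do not move let the fingers close. It gives the time, the measured TCP pose, the force, the opening and the grip force at its end, in the units of the state.
- ctrl.get_obs(): the state, without advancing time (a new reading comes with each control period).
- viewer.get_image(name): name is "scene" or "top" or "wrist"; returns a dict with "pixels" (420x560x3 uint8, red, green, blue), "range_z" (420x560 float32, mm along the optical axis (not along the pixel's ray), 0 where there is no reading), "fx", "fy", "cx", "cy" (pixels), "dist_coeffs" ([k1, k2, p1, p2, k3] as OpenCV has them; the pictures are not rectified), "T" (4x4, takes a point from camera to world coordinates); the wrist camera has in their place "hand_eye" (4x4, takes a point from camera to tool coordinates, whose origin is the TCP and whose axes are the flange's). Camera axes: x right, y up, looking along -z (the intrinsics and any distortion apply to the point x, -y, -z); pixel columns grow to the right and rows downward; lengths in mm; the calibration is good to about 2 mm. A picture is of the moment at which its call begins: read the wrist's pose just before it.
- ticket.close_job(): hands the job in; it is judged then, once.
Trained networks look in a picture, given as the dict that the camera call returned (one of the last four; its "shot" number tells which), for a name from the list of things; names that differ only in an ending like _2 or _b are one class to them, and where a whole thing is asked for, a point or a joint stands for the part that bears it (a point fixed in the world has none). Each returns a list of dicts, best first, with "conf" (0 to 1); they miss things now and then, are a little off and sometimes report something else, mostly with a low value. They report only what shows in the picture. A call takes as long as a camera call. They do not tell look-alikes from the thing itself.
- models.look_for(picture, name): "bbox" ([centre column, centre row, width, height] in pixels, round what is visible of it).
- models.landmark_of(picture, name): "location" ([column, row] in pixels: a listed point, or the origin of a listed thing).
The state is a dict: "t": time; "qpos": joint angles; "qvel": joint speeds; "joint_torque": joint torques, N m; "ee_pos": TCP position; "orientation": TCP orientation; "ft_force": force on the tool from outside, world axes, zero at the start; "moment": the same for the moment, N m; "width": finger opening in mm; "grasp_force": force on a finger pad.
Only numpy, scipy, OpenCV 4.12 (cv2) and the standard library are available. Lean on these libraries where they do the work, as an engineer would, in place of code of your own. Each camera call takes 0.05 s, during which the arm holds its last target. There are 200 camera calls.

### The job

Lay out the soldering station: stand the taller bottle (white, red nozzle) in the square wooden tray and the shorter bottle (brown, black cap) in the round steel dish, put the spool of solder in the middle of the thick round wooden stand and the small low tin in the middle of the white tile. Carry them upright, set each down flat on its place rather than dropping it, and leave all four standing there; leave the tea mug where it is.

Things in the scene. Friction and masses are not known exactly. Their poses are not given: they have to be found in the camera images.
- flux_bottle: Flux bottle: the taller bottle, white and round with a red pointed nozzle; straight body 48 mm across up to 82 mm, shoulder to 105 mm, 125 mm tall in all, about 0.11 kg. Loose, standing upright. Its own yaw does not matter. Origin at the centre of its underside, z up.
- patina_bottle: Patina bottle: the shorter bottle, brown and round with a black screw cap; body 54 mm across, straight up to 69 mm, shoulder to 88 mm, cap 30 mm across, 97 mm tall in all, about 0.14 kg. Loose, standing upright. Its own yaw does not matter. Origin at the centre of its underside, z up.
- solder_spool: Spool of solder standing on one flange: 61 mm across, 42 mm tall, blue flanges with dark wire between, about 0.42 kg; the flanges reach the full 61 mm, solid to grip over the whole height. Loose. Origin at the centre of its underside, z up.
- tip_tin: Tin of soldering-tip cleaner: a low round grey metal tin, 53 mm across, 20 mm tall, about 0.06 kg. Loose. Origin at the centre of its underside, z up.
- square_tray: Square open plywood tray, 92 x 92 mm outside, 76 x 76 mm inside, walls 8 mm thick with their top 22 mm above the table, inner floor 8 mm above the table. Fixed to the table; it may be turned a little. Origin at the centre of its underside on the table, z up, x and y along its sides.
- round_dish: Round open steel drip dish, 93 mm across the rim, at least 76 mm across inside at the floor and 84 mm at the mouth, rim 18 mm above the table, inner floor 4 mm above the table. Fixed to the table. Origin at the centre of its underside, z up.
- spool_stand: Thick round wooden stand (a turned disc with a groove round its side), 96 mm across, flat top without rim 30 mm above the table. Fixed to the table. Origin at the centre of its underside, z up.
- tile: Flat white ceramic tile, 104 x 104 mm, on small cork feet; flat top 10 mm above the table, no rim. Fixed to the table; it may be turned a little. Origin at the centre of its underside, z up.
- tea_mug: White spotted tea mug, 82 mm across, 91 mm tall, with a handle. Stands loose at the left of the work; not part of the job, leave it where it is. Origin on its underside.
Not all that is in view belongs to the job. Leave any turquoise look-alike of the spool_stand alone.

How it is judged (in metres and radians):
At the end, for the whole second after the job is handed in: The taller bottle stands in the square tray (within 22 mm of its centre), the shorter in the round dish (20 mm), the spool on the wooden stand and the tin on the tile (15 mm of the middle); each down on its place within 4 mm in height, upright within 7 degrees, released and at rest (horizontal distance between flux_bottle and square_tray below 0.022 m and z of flux_bottle in the frame of square_tray between 0.004 and 0.012 m and angle between each of flux_bottle, patina_bottle, solder_spool, tip_tin's own z axis and vertical below 0.12 rad and linear speed of each of flux_bottle, patina_bottle, solder_spool, tip_tin below 0.02 m/s and angular speed of each of flux_bottle, patina_bottle, solder_spool, tip_tin below 0.2 rad/s and horizontal distance between patina_bottle and round_dish below 0.02 m and z of patina_bottle in the frame of round_dish between 0 and 0.008 m and horizontal distance between solder_spool and spool_stand below 0.015 m and z of solder_spool in the frame of spool_stand between 0.026 and 0.034 m and horizontal distance between tip_tin and tile below 0.015 m and z of tip_tin in the frame of tile between 0.006 and 0.014 m); the robot touches nothing.
It fails at once if a bottle, the spool or the tin is tipped more than about 40 degrees (angle between any of flux_bottle, patina_bottle, solder_spool, tip_tin's own z axis and vertical above 0.7 rad).
It fails at once if a thing is let go more than 20 mm above its place ((horizontal distance between flux_bottle and square_tray below 0.06 m and z of flux_bottle in the frame of square_tray above 0.028 m and contact force between flux_bottle and the fingers below 0.01 N) or (horizontal distance between patina_bottle and round_dish below 0.06 m and z of patina_bottle in the frame of round_dish above 0.024 m and contact force between patina_bottle and the fingers below 0.01 N) or (horizontal distance between solder_spool and spool_stand below 0.06 m and z of solder_spool in the frame of spool_stand above 0.05 m and contact force between solder_spool and the fingers below 0.01 N) or (horizontal distance between tip_tin and tile below 0.06 m and z of tip_tin in the frame of tile above 0.03 m and contact force between tip_tin and the fingers below 0.01 N)).
It fails at once if the tea mug is moved more than 20 mm (distance of tea_mug from where it was at the start of the episode above 0.02 m).
It also fails if it takes over 106 s, if anything falls off the work surface, if the arm or the gripper's body presses on something with over 40 N, if the wrist force passes 120 N, or if a joint passes its speed limit or range.

## Working session

There is one attempt and no reset: what is moved stays moved. The work goes in short steps, Python scripts to look and compute and a tool call to move; the robot and the scene stay as the last step left them, time stands still between calls to the robot, and variables do not carry over. Pictures are saved under pics/ and viewed, at most 14 in all, crops included, and the job is handed in when it is done.

Besides the shell and the picture viewer there is one more tool, called after ">>>" as name([rows], argument=value, ...), one row to a line, values as JSON. play_rows: Moves the arm, as the interface text tells. Its arguments: {"type":"object","properties":{"dp":{"type":"array"},"yaw":{"type":"array"},"gripper":{"type":"number"}},"required":["dp","yaw"]}

```bash
mkdir -p pics; ls
cat > h.py <<'E'
import numpy as np, cv2
from workcell import ctrl, viewer, ticket, models
from scipy.spatial.transform import Rotation as R
def cam(name):
    o=ctrl.get_obs(); p=viewer.get_image(name)
    if name=="wrist":
        M=np.eye(4); M[:3,:3]=R.from_rotvec(o["orientation"]).as_matrix(); M[:3,3]=o["ee_pos"]
        T=M@np.array(p["hand_eye"])
    else: T=np.array(p["T"])
    p["TW"]=T; return p
def ray(p,uv):
    K=np.array([[p["fx"],0,p["cx"]],[0,p["fy"],p["cy"]],[0,0,1.]])
    x,y=cv2.undistortPoints(np.array([[uv]],float),K,np.array(p["dist_coeffs"],float))[0,0]
    T=p["TW"]; return T[:3,3], T[:3,:3]@np.array([x,-y,-1.])
def atz(p,uv,z):
    c,d=ray(p,uv); return c+d*(z-c[2])/d[2]
def depthpt(p,uv):
    c,d=ray(p,uv); u,v=int(round(uv[0])),int(round(uv[1])); return c+d*p["range_z"][v,u]
def cloud(p):
    h,w=p["range_z"].shape; K=np.array([[p["fx"],0,p["cx"]],[0,p["fy"],p["cy"]],[0,0,1.]])
    g=np.stack(np.meshgrid(np.arange(w),np.arange(h)),-1).reshape(-1,1,2).astype(float)
    n=cv2.undistortPoints(g,K,np.array(p["dist_coeffs"],float)).reshape(-1,2)
    d=np.c_[n[:,0],-n[:,1],-np.ones(len(n))]@p["TW"][:3,:3].T
    P=p["TW"][:3,3]+d*p["range_z"].reshape(-1,1); P[p["range_z"].ravel()==0]=np.nan
    return P.reshape(h,w,3)
def save(p,n): cv2.imwrite("pics/"+n,p["pixels"][:,:,::-1])
names=["flux_bottle","patina_bottle","solder_spool","tip_tin","square_tray","round_dish","spool_stand","tile","tea_mug"]
E
python3 - <<'E'
from h import *
np.set_printoptions(precision=0,suppress=True)
for c in ["top","scene"]:
    p=cam(c); save(p,c+"0.png"); print(c,p["TW"][:3,3],p["dist_coeffs"])
    for n in names:
        for kind,f,k in(("L",models.landmark_of,"location"),("B",models.look_for,"bbox")):
            for r in f(p,n)[:2]:
                print(n,kind,round(r["conf"],2),np.array(r[k]),atz(p,r[k][:2],0), depthpt(p,r[k][:2]) )
E
```

```text
pics
top [ 145.   15. 1703.] [-0.  0.  0.  0.  0.]
flux_bottle L 0.66 [220. 224.] [432. 269.   0.] [420. 259.  73.]
flux_bottle B 0.54 [214. 222.  13.  18.] [437. 290.   0.] [417. 272. 114.]
patina_bottle L 0.75 [263. 220.] [443. 116.   0.] [426. 110.  98.]
patina_bottle B 0.76 [261. 222.  12.  20.] [437. 121.   0.] [421. 115.  92.]
solder_spool L 0.65 [283. 168.] [633.  46.   0.] [634.  46.  -4.]
solder_spool B 0.8 [285. 167.  14.  21.] [639.  38.   0.] [636.  38.  11.]
solder_spool B 0.23 [358. 220.  22.  23.] [ 443. -220.    0.] [ 443. -220.   -3.]
tip_tin L 0.76 [381. 168.] [ 635. -312.    0.] [ 630. -309.   16.]
tip_tin B 0.52 [380. 169.  15.  17.] [ 632. -306.    0.] [ 626. -302.   20.]
square_tray L 0.82 [306. 219.] [447. -37.   0.] [446. -37.   7.]
square_tray B 0.72 [305. 221.  31.  30.] [441. -32.   0.] [441. -32.   0.]
square_tray B 0.34 [358. 222.  20.  22.] [ 437. -223.    0.] [ 436. -222.    7.]
round_dish L 0.71 [378. 170.] [ 628. -302.    0.] [ 621. -297.   25.]
round_dish L 0.59 [355. 221.] [ 439. -211.    0.] [ 437. -210.    9.]
round_dish B 0.95 [358. 219.  24.  24
[... 1834 characters left out ...]
.  30.] [ 454. -197.    0.] [ 450. -203.    5.]
round_dish B 0.22 [364. 233.  53.  26.] [ 641. -135.    0.] [ 629. -150.   11.]
spool_stand L 0.64 [354. 312.] [ 440. -378.    0.] [ 416. -408.   33.]
spool_stand L 0.61 [403. 268.] [ 630. -304.    0.] [ 610. -324.   20.]
spool_stand B 0.98 [293. 332.  55.  44.] [ 303. -373.    0.] [ 287. -403.   32.]
spool_stand B 0.67 [356. 308.  50.  43.] [ 453. -371.    0.] [ 428. -401.   33.]
tile L 0.88 [364. 236.] [ 632. -146.    0.] [ 621. -161.   11.]
tile B 0.86 [363. 232.  53.  28.] [ 643. -130.    0.] [ 629. -147.   13.]
tea_mug L 0.9 [257. 164.] [582. 412.   0.] [551. 342.  32.]
tea_mug B 0.86 [261. 157.  25.  38.] [621. 464.   0.] [562. 332.  58.]
```

Run:
```python
import cv2
a=cv2.imread("pics/top0.png"); b=cv2.imread("pics/scene0.png")
cv2.imwrite("pics/a.png",cv2.resize(a[130:300,160:430],None,fx=2.9,fy=2.9,interpolation=cv2.INTER_CUBIC))
cv2.imwrite("pics/b.png",cv2.resize(b[120:370,200:440],None,fx=2.35,fy=2.35,interpolation=cv2.INTER_CUBIC))
```

```text
(no output)
```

View pics/a.png

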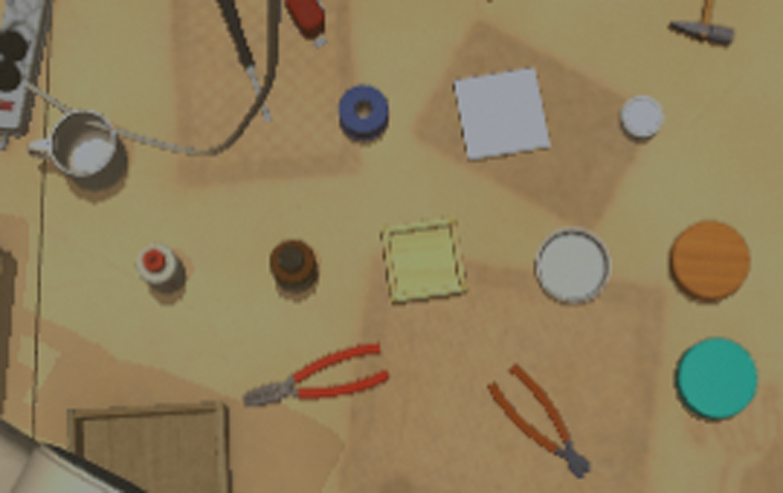

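View pics/b.png

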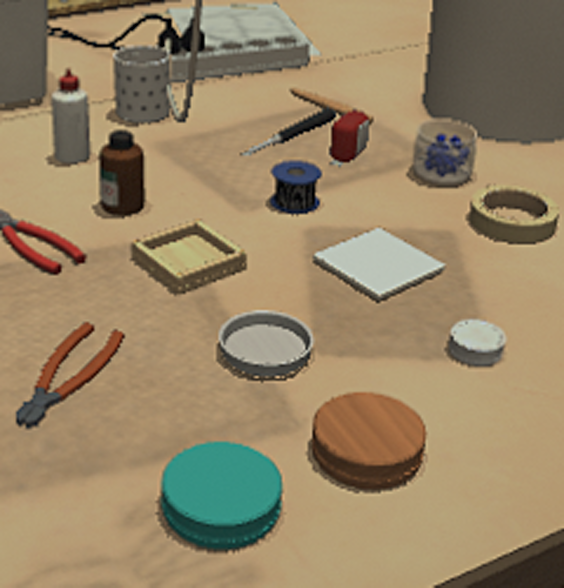

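The top crop shows the white flux bottle at (155,265), patina at (292,263), spool (362,112), tile (502,112), tin (641,117), tray (425,260), dish (572,265), and the wooden stand at (709,260). The turquoise decoy is at (717,378) and the mug at (82,147). The side view agrees. The pliers, tape and jar aren't part of the job.

>>> play_rows([
  [15, -38, 10],
  [15, -38, 10],
  [15, -38, 10],
  [15, -38, 10],
  [15, -38, 10],
  [15, -38, 10],
  [15, -38, 10],
  [0, 0, 0],
], yaw=[0, 0, 0, 0, 0, 0, 0, 0], gripper=0)

```text
t: 2.57
ee_pos: [389.3, 289.2, 294.0]
orientation: [0.737, 3.051, 0.001]
ft_force: [0.7, 0.5, 0.1]
width: 87.7
grasp_force: 0.0
```

Run:
```python
from h import *
np.set_printoptions(precision=1,suppress=True)
p=cam("wrist"); save(p,"w1.png"); o=ctrl.get_obs()
print(o["t"],o["ee_pos"],R.from_rotvec(o["orientation"]).as_matrix(),p["hand_eye"],p["fx"],o["ft_force"])
for n in ["flux_bottle","patina_bottle"]:
    for r in models.landmark_of(p,n)[:2]: print(n,r["conf"],np.array(r["location"]),atz(p,r["location"],0))
```

```text
2.6167 [388.4 291.4 293.3] [[-0.9  0.5  0. ]
 [ 0.5  0.9  0. ]
 [-0.   0.  -1. ]] [[   0.     1.     0.3   75. ]
 [   1.    -0.    -0.    -0.3]
 [  -0.     0.3   -1.  -161.4]
 [   0.     0.     0.     1. ]] 333.00711926731776 [-0.3  1.1 -0.3]
flux_bottle 0.68 [282.6 205.5] [433.  274.8   0. ]
flux_bottle 0.51 [396.1 257.2] [581.9 389.8   0. ]
patina_bottle 0.85 [189.6 249.1] [429.7 122.5   0. ]
```

View pics/w1.png

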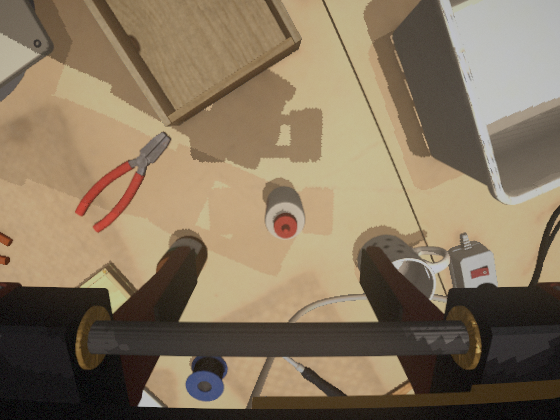

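```bash
cat >> h.py <<'E'
from scipy.optimize import least_squares
def circ(p,xy,z0,z1,rmax,rad,outer=True):
    """fit centre of vertical cylinder of known radius to cloud side points"""
    P=cloud(p).reshape(-1,3); c=np.array(xy,float)
    for _ in range(4):
        m=(P[:,2]>z0)&(P[:,2]<z1)&(np.hypot(*(P[:,:2]-c).T)<rmax)
        Q=P[m][:,:2]
        if len(Q)<10: return None
        c=least_squares(lambda c:np.hypot(*(Q-c).T)-rad,c,loss="soft_l1",f_scale=1.5).x
    r=np.hypot(*(Q-c).T)-rad
    return c,len(Q),np.median(abs(r))
def topdisc(p,xy,z0,z1,rmax):
    """min enclosing circle + median height of points in a z band"""
    P=cloud(p).reshape(-1,3); m=(P[:,2]>z0)&(P[:,2]<z1)&(np.hypot(*(P[:,:2]-np.array(xy)).T)<rmax)
    Q=P[m]
    if len(Q)<10: return None
    (x,y),r=cv2.minEnclosingCircle(Q[:,:2].astype(np.float32)); return x,y,r,np.median(Q[:,2]),len(Q)
E
python3 - <<'E'
from h import *
np.set_printoptions(precision=1,suppress=True)
p=cam("wrist"); t=cam("top"); s=cam("scene")
for n,q in (("w",p),("t",t),("s",s)):
    print(n,"flux",circ(q,(420,262),15,80,45,24),topdisc(q,(420,262),112,140,30))
    print(n,"pat",circ(q,(426,112),15,66,45,27),topdisc(q,(426,112),92,110,30))
    print(n,"spool",topdisc(q,(628,35),36,50,45), "tin",topdisc(q,(628,-305),14,30,45))
    print(n,"stand",topdisc(q,(446,-382),26,40,70),"tile",topdisc(q,(630,-133),7,15,100))
    print(n,"tray",topdisc(q,(443,-34),18,28,80),"dish",topdisc(q,(443,-218),14,24,70))
P=cloud(p); print("table z",np.nanmedian(P[150:180,300:330,2]),np.nanmedian(P[60:120,300:330,2]))
E
```

```text
w flux (array([428.7, 277.5]), 407, np.float64(0.09814374361912215)) (428.5310974121094, 277.7913513183594, 12.640027046203613, np.float64(113.44135096599041), 357)
w pat (array([432.7, 120.7]), 337, np.float64(0.39984374347498886)) None
w spool (627.4986572265625, 38.412940979003906, 31.35811996459961, np.float64(41.3425846765648), 862) tin None
w stand None tile (634.2606201171875, -84.36466979980469, 18.077014923095703, np.float64(9.030704320669514), 132)
w tray (422.6354675292969, -13.747968673706055, 34.874080657958984, np.float64(20.917210942285067), 329) dish None
t flux (array([427. , 278.4]), 12, np.float64(0.3441039187875585)) None
t pat (array([430.9, 120.2]), 36, np.float64(0.26527310362070544)) (430.6739196777344, 120.04183197021484, 14.481379508972168, np.float64(95.89695703784787), 49)
t spool (624.5283203125, 37.201107025146484, 31.046939849853516, np.float64(42.24803650077615), 173) tin (622.719970703125, -307.5005187988281, 27.418697357177734, np.float64(19.001743034423953), 132)
t stand (441.0, -381.796630859375, 49.60455322265625, np.float64(30.796951186747265), 4
[... 594 characters left out ...]
, np.float64(97.31988448288598), 57)
s spool (628.6537475585938, 35.97050857543945, 33.380191802978516, np.float64(43.84569154601752), 180) tin (623.677001953125, -309.18804931640625, 28.522987365722656, np.float64(19.815802913465177), 302)
s stand (440.4635009765625, -383.2112731933594, 48.74741744995117, np.float64(31.215574557517698), 1213) tile (630.3286743164062, -135.35928344726562, 72.72134399414062, np.float64(11.853788005082492), 899)
s tray (444.56207275390625, -36.04659652709961, 63.324039459228516, np.float64(22.853892285303118), 359) dish (437.7493591308594, -215.1004180908203, 47.36873245239258, np.float64(18.34468899454299), 240)
table z -0.7918006010619365 -0.9014308653702301
```

The wrist view puts the flux bottle at about (285,210), between the fingers. Wrist, top and scene depth agree to within 2 mm: flux (428.5,277.7), patina (432,120.5). The measured heights match the text.

>>> play_rows([
  [20, -7, -30],
  [20.6, -6.6, -30],
  [0, 0, -30],
  [0, 0, -40],
  [0, 0, -40],
  [0, 0, -40],
  [0, 0, -26.7],
  [0, 0, 0],
], yaw=[0, 0, 0, 0, 0, 0, 0, 0])

```text
t: 3.53
ee_pos: [423.4, 279.2, 49.9]
orientation: [-0.726, -3.049, 0.011]
ft_force: [-0.6, -0.7, -0.9]
width: 87.4
grasp_force: 0.0
```

>>> play_rows([
  [0, 0, 0],
  [0, 0, 0],
  [0, 0, 0],
  [0, 0, 0],
  [0, 0, 0],
  [0, 0, 0],
], yaw=[0, 0, 0, 0, 0, 0], gripper=0.7)

```text
t: 4.03
ee_pos: [428.2, 280.6, 56.5]
orientation: [0.731, 3.054, 0.002]
ft_force: [-0.9, -1.0, 0.8]
width: 51.2
grasp_force: 0.4
```

>>> play_rows([
  [0, 0, 0],
  [0, 0, 0],
  [0, 0, 0],
  [0, 0, 0],
], yaw=[0, 0, 0, 0])

```text
t: 4.37
ee_pos: [428.0, 280.3, 56.1]
orientation: [0.731, 3.054, 0.001]
ft_force: [-1.1, -1.8, 8.4]
width: 46.1
grasp_force: 29.9
```

>>> play_rows([
  [0, 0, 8],
  [0, 0, 15],
  [0, 0, 20],
  [0, 0, 25],
  [0, 0, 25],
  [0, 0, 20],
  [0, 0, 10],
  [0, 0, 0],
], yaw=[0, 0, 0, 0, 0, 0, 0, 0])

```text
t: 5.03
ee_pos: [428.7, 280.9, 180.6]
orientation: [0.731, 3.052, 0.005]
ft_force: [0.2, 0.1, -0.3]
width: 45.9
grasp_force: 29.9
```

>>> play_rows([
  [0, -15, 15],
  [2, -30, 10],
  [2, -40, 0],
  [2, -40, 0],
  [2, -40, 0],
  [2, -40, 0],
  [2, -40, 0],
  [2, -35, 0],
], yaw=[0, 0, 0, 0, 0, 0, 0, 0])

```text
t: 5.7
ee_pos: [440.3, -2.0, 202.1]
orientation: [-0.731, -3.053, 0.001]
ft_force: [1.0, 1.4, -1.3]
width: 46.3
grasp_force: 29.9
```

>>> play_rows([
  [0, -20, 0],
  [0, -12, 0],
  [0, -4, 0],
  [0, 0, 0],
  [0, 0, 0],
  [0, 0, 0],
  [0, 0, 0],
], yaw=[0, 0, 0, 0, 0, 0, 0])

```text
t: 6.28
ee_pos: [441.4, -35.0, 203.1]
orientation: [-0.729, -3.055, -0.0]
ft_force: [0.4, 0.3, -1.2]
width: 45.8
grasp_force: 29.9
```

Run:
```python
from h import *
np.set_printoptions(precision=1,suppress=True)
p=cam("wrist"); save(p,"w2.png"); o=ctrl.get_obs(); print(o["t"],o["ee_pos"],o["width"],o["grasp_force"])
s=cam("scene")
P=cloud(p).reshape(-1,3)
for lo,hi,q in((17,28,80),(5,12,40)):
  m=(P[:,2]>lo)&(P[:,2]<hi)&(np.hypot(P[:,0]-443,P[:,1]+36)<q); Q=P[m][:,:2].astype(np.float32)
  print(len(Q),cv2.minAreaRect(Q),np.median(P[m][:,2]))
for r in models.landmark_of(p,"square_tray")[:2]: print(r["conf"],r["location"],atz(p,r["location"],0))
print("flux",circ(s,o["ee_pos"][:2],90,145,45,24),circ(p,o["ee_pos"][:2],90,220,45,24))
print("pat",circ(p,(432,120),15,66,45,27)," dish",topdisc(p,(438,-216),14,24,70))
```

```text
6.3333 [441.5 -35.  203.2] 46.24490689037983 29.859050152881537
1786 ((444.3335876464844, -35.342987060546875), (92.33575439453125, 91.9939956665039), 8.241960525512695) 21.26736197613633
3032 ((436.44219970703125, -31.771621704101562), (79.30274200439453, 64.26774597167969), 59.22805404663086) 7.470054095246411
0.77 [279.6, 190.3] [445.1 -34.6   0. ]
flux None (array([442.5, -36. ]), 3075, np.float64(0.3130644179948945))
pat (array([432.7, 120.5]), 941, np.float64(0.19970099314868506))  dish (437.5220642089844, -215.91998291015625, 46.33597946166992, np.float64(16.737885902545315), 734)
```

View pics/w2.png

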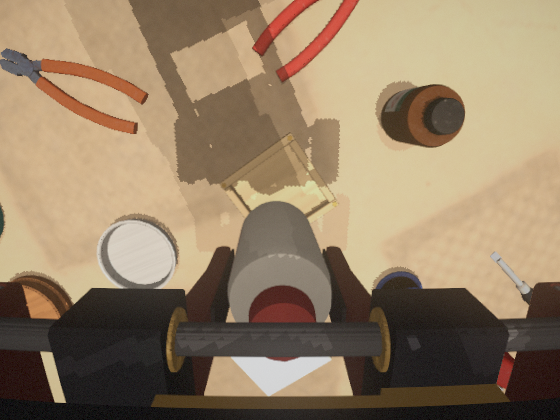

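Flux hangs upright in the fingers, with the tray centred under it at (285,180), about 2 mm off. Lowering.

>>> play_rows([
  [2, 0.5, -20],
  [0, 0, -30],
  [0, 0, -30],
  [0, 0, -25],
  [0, 0, -15],
  [0, 0, -8],
  [0, 0, -2],
  [0, 0, 0],
], yaw=[0, 0, 0, 0, 0, 0, 0, 0])

```text
t: 7.1
ee_pos: [443.7, -35.2, 73.3]
orientation: [-0.731, -3.055, 0.0]
ft_force: [-0.1, 0.2, -0.8]
width: 46.3
grasp_force: 29.9
```

>>> play_rows([
  [0, 0, -2],
  [0, 0, -2],
  [0, 0, -2],
  [0, 0, -1],
  [0, 0, 0],
  [0, 0, 0],
], yaw=[0, 0, 0, 0, 0, 0])

```text
t: 7.6
ee_pos: [443.6, -35.4, 66.5]
orientation: [0.731, 3.055, 0.0]
ft_force: [-0.1, 0.2, -0.8]
width: 46.3
grasp_force: 29.9
```

>>> play_rows([
  [0, 0, -1.5],
  [0, 0, -1],
  [0, 0, 0],
  [0, 0, 0],
  [0, 0, 0],
], yaw=[0, 0, 0, 0, 0])

```text
t: 8.02
ee_pos: [443.8, -35.4, 64.1]
orientation: [0.731, 3.055, -0.0]
ft_force: [-1.1, -1.3, 6.0]
width: 46.4
grasp_force: 29.9
```

>>> play_rows([
  [0, 0, 0],
  [0, 0, 0],
  [0, 0, 0],
  [0, 0, 0],
  [0, 0, 0],
  [0, 0, 0],
  [0, 0, 0],
  [0, 0, 0],
], yaw=[0, 0, 0, 0, 0, 0, 0, 0], gripper=0)

```text
t: 8.68
ee_pos: [443.5, -35.3, 63.8]
orientation: [-0.731, -3.055, 0.0]
ft_force: [0.5, -0.8, 0.2]
width: 87.7
grasp_force: 0.0
```

>>> play_rows([
  [0, 0, 5],
  [0, 0, 15],
  [0, 0, 25],
  [0, 0, 35],
  [0, 0, 35],
  [0, 0, 25],
  [0, 0, 10],
  [0, 0, 0],
], yaw=[0, 0, 0, 0, 0, 0, 0, 0])

```text
t: 9.35
ee_pos: [445.0, -35.5, 216.2]
orientation: [0.73, 3.05, 0.001]
ft_force: [0.2, -0.0, -0.3]
width: 87.7
grasp_force: 0.0
```

>>> play_rows([
  [-1, 15, 0],
  [-2, 30, 0],
  [-3, 35, 0],
  [-3, 35, 0],
  [-2, 25, 0],
  [0, 12, 0],
  [0, 4, 0],
  [0, 0, 0],
], yaw=[0, 0, 0, 0, 0, 0, 0, 0])

```text
t: 10.02
ee_pos: [431.6, 121.1, 212.3]
orientation: [-0.728, -3.054, 0.002]
ft_force: [0.1, 0.6, -0.6]
width: 88.0
grasp_force: 0.0
```

Run:
```python
from h import *
np.set_printoptions(precision=1,suppress=True)
p=cam("wrist"); o=ctrl.get_obs(); print(o["t"],o["ee_pos"],o["width"],o["orientation"])
print("flux",circ(p,(444,-35),30,85,45,24),circ(cam("scene"),(444,-35),30,85,45,24))
print("pat",circ(p,(432,120),15,66,45,27),topdisc(p,(432,120),92,110,30))
```

```text
10.0667 [431.8 120.4 212.6] 87.95588297993322 [-0.7 -3.1  0. ]
flux (array([444.2, -37.2]), 718, np.float64(0.25377152992287577)) (array([444.7, -36.4]), 360, np.float64(1.0084553490970816))
pat (array([432.7, 120.1]), 327, np.float64(0.08329122213563167)) (432.7014465332031, 119.96448516845703, 14.505524635314941, np.float64(95.61218426809873), 830)
```

>>> play_rows([
  [0.8, 0, -15],
  [0, 0, -30],
  [0, 0, -35],
  [0, 0, -35],
  [0, 0, -30],
  [0, 0, -20],
  [0, 0, -12],
  [0, 0, -5],
], yaw=[0, 0, 0, 0, 0, 0, 0, 0])

```text
t: 10.78
ee_pos: [432.0, 119.2, 29.7]
orientation: [-0.733, -3.051, 0.003]
ft_force: [0.7, 0.1, 0.0]
width: 87.7
grasp_force: 0.0
```

>>> play_rows([
  [0, 0, 0],
  [0, 0, 0],
  [0, 0, 0],
  [0, 0, 0],
  [0, 0, 0],
  [0, 0, 0],
  [0, 0, 0],
  [0, 0, 0],
], yaw=[0, 0, 0, 0, 0, 0, 0, 0], gripper=0.7)

```text
t: 11.45
ee_pos: [433.8, 120.7, 32.5]
orientation: [0.731, 3.054, 0.001]
ft_force: [-0.4, -2.6, 7.0]
width: 53.0
grasp_force: 30.0
```

>>> play_rows([
  [0, 0, 0],
  [0, 0, 0],
], yaw=[0, 0])

```text
t: 11.62
ee_pos: [433.8, 120.7, 32.5]
orientation: [0.731, 3.054, 0.001]
ft_force: [-1.6, -2.5, 7.7]
width: 53.0
grasp_force: 30.0
```

>>> play_rows([
  [0, 0, 8],
  [0, 0, 15],
  [0, 0, 25],
  [0, 0, 35],
  [0, 0, 35],
  [0, 0, 30],
  [0, 0, 20],
  [0, 0, 8],
], yaw=[0, 0, 0, 0, 0, 0, 0, 0])

```text
t: 12.28
ee_pos: [434.6, 121.1, 211.2]
orientation: [0.73, 3.051, 0.004]
ft_force: [0.4, -0.2, -1.4]
width: 53.0
grasp_force: 30.0
```

>>> play_rows([
  [0, -15, 4],
  [0, -30, 0],
  [0, -40, 0],
  [0, -40, 0],
  [0, -40, 0],
  [0, -40, 0],
  [1, -40, 0],
  [1, -40, 0],
], yaw=[0, 0, 0, 0, 0, 0, 0, 0])

```text
t: 12.95
ee_pos: [434.1, -165.9, 211.1]
orientation: [-0.731, -3.054, -0.001]
ft_force: [1.3, -0.0, -0.3]
width: 53.0
grasp_force: 30.0
```

>>> play_rows([
  [1, -28, 0],
  [0, -15, 0],
  [0, -7, 0],
  [0, -2, 0],
  [0, 0, 0],
  [0, 0, 0],
  [0, 0, 0],
  [0, 0, 0],
], yaw=[0, 0, 0, 0, 0, 0, 0, 0])

```text
t: 13.62
ee_pos: [436.4, -215.3, 211.8]
orientation: [-0.729, -3.056, -0.0]
ft_force: [0.4, -0.0, -0.8]
width: 53.0
grasp_force: 30.0
```

Run:
```python
from h import *
np.set_printoptions(precision=1,suppress=True)
p=cam("wrist"); o=ctrl.get_obs(); print(o["t"],o["ee_pos"],o["width"],o["grasp_force"])
s=cam("scene")
print("dish",topdisc(p,(438,-216),14,24,70),topdisc(p,(438,-216),2,8,60),topdisc(s,(438,-216),14,24,70))
for n in ("round_dish",):
  for r in models.landmark_of(p,n)[:2]: print(r["conf"],r["location"],atz(p,r["location"],0))
z=o["ee_pos"][2]-32.5
print("pat",circ(s,o["ee_pos"][:2],z+5,z+66,45,27),circ(p,o["ee_pos"][:2],z+5,z+66,45,27))
P=cloud(p).reshape(-1,3); m=(P[:,2]>15.5)&(P[:,2]<24)&(np.hypot(P[:,0]-438,P[:,1]+216)<60);Q=P[m][:,:2].astype(np.float32)
print("dish ellipse",cv2.fitEllipse(Q),len(Q)); print("circ", circ(p,(438,-216),15.5,24,60,44.5),circ(s,(438,-216),15.5,24,60,44.5))
print("stand",topdisc(p,(441,-382),26,36,70),"tile",topdisc(p,(630,-134),7,15,90),"tin",topdisc(p,(623,-308),14,30,45))
```

```text
13.6667 [ 436.4 -215.5  211.9] 53.04711697552682 29.999625175914844
dish (437.56396484375, -216.41969299316406, 46.089805603027344, np.float64(16.977249514505672), 707) (437.7231750488281, -216.2675323486328, 41.017494201660156, np.float64(3.543224187115925), 3161) (437.44830322265625, -216.23463439941406, 47.68422317504883, np.float64(18.210187306284183), 247)
0.63 [279.1, 189.3] [ 440.5 -215.7    0. ]
pat (array([ 435.5, -215.9]), 666, np.float64(1.3775613764775692)) (array([ 435.3, -215.2]), 4355, np.float64(0.30170936313495034))
dish ellipse ((437.6721496582031, -216.2666778564453), (87.4253921508789, 88.72164154052734), 45.91902542114258) 631
circ (array([ 438. , -216.4]), 631, np.float64(0.9878611027756676)) (array([ 437. , -216.7]), 204, np.float64(1.3488882205382922))
stand (441.5539245605469, -382.40045166015625, 48.38777160644531, np.float64(29.190838962084513), 4681) tile (614.13134765625, -124.9983901977539, 55.216064453125, np.float64(9.58971434033316), 2429) tin None
```

Offset is +2, −1. Target TCP z is about 36.5, so lower 175.

>>> play_rows([
  [2, -1, -15],
  [0, 0, -30],
  [0, 0, -38],
  [0, 0, -35],
  [0, 0, -25],
  [0, 0, -15],
  [0, 0, -7],
  [0, 0, -2],
], yaw=[0, 0, 0, 0, 0, 0, 0, 0])

```text
t: 14.43
ee_pos: [437.8, -216.9, 43.7]
orientation: [-0.73, -3.053, -0.001]
ft_force: [0.5, 0.4, -1.3]
width: 53.2
grasp_force: 30.0
```

>>> play_rows([
  [0, 0, -2],
  [0, 0, -2],
  [0, 0, -2],
  [0, 0, 0],
  [0, 0, 0],
  [0, 0, 0],
], yaw=[0, 0, 0, 0, 0, 0])

```text
t: 14.93
ee_pos: [438.6, -217.5, 39.3]
orientation: [0.731, 3.054, -0.0]
ft_force: [0.7, 0.0, -1.4]
width: 53.0
grasp_force: 30.0
```

>>> play_rows([
  [0, 0, -1.5],
  [0, 0, -1],
  [0, 0, -0.5],
  [0, 0, 0],
  [0, 0, 0],
  [0, 0, 0],
], yaw=[0, 0, 0, 0, 0, 0])

```text
t: 15.43
ee_pos: [438.6, -217.5, 36.5]
orientation: [0.731, 3.055, -0.0]
ft_force: [-2.0, 0.7, 8.0]
width: 53.2
grasp_force: 30.0
```

>>> play_rows([
  [0, 0, 0],
  [0, 0, 0],
  [0, 0, 0],
  [0, 0, 0],
  [0, 0, 0],
  [0, 0, 0],
  [0, 0, 0],
  [0, 0, 0],
], yaw=[0, 0, 0, 0, 0, 0, 0, 0], gripper=0)

```text
t: 16.1
ee_pos: [438.3, -217.3, 35.8]
orientation: [-0.731, -3.055, -0.0]
ft_force: [-0.3, 0.1, -0.6]
width: 87.7
grasp_force: 0.0
```

>>> play_rows([
  [0, 0, 5],
  [0, 0, 15],
  [0, 0, 25],
  [0, 0, 35],
  [0, 0, 35],
  [0, 0, 25],
  [0, 0, 10],
  [0, 0, 0],
], yaw=[0, 0, 0, 0, 0, 0, 0, 0])

```text
t: 16.77
ee_pos: [439.7, -218.1, 188.4]
orientation: [0.73, 3.05, -0.002]
ft_force: [0.2, -0.7, 0.4]
width: 87.8
grasp_force: 0.0
```

>>> play_rows([
  [10, 13, 3],
  [20, 28, 0],
  [25, 34, 0],
  [25, 34, 0],
  [25, 34, 0],
  [25, 34, 0],
  [25, 34, 0],
  [18, 24, 0],
], yaw=[0, 0, 0, 0, 0, 0, 0, 0])

```text
t: 17.43
ee_pos: [610.3, 18.5, 186.4]
orientation: [-0.729, -3.053, 0.0]
ft_force: [0.4, -0.0, -0.0]
width: 87.6
grasp_force: 0.0
```

>>> play_rows([
  [10, 13, 0],
  [6, 8, 0],
  [0, 0, 0],
  [0, 0, 0],
  [0, 0, 0],
  [0, 0, 0],
], yaw=[0, 0, 0, 0, 0, 0])

```text
t: 17.93
ee_pos: [624.9, 35.0, 188.8]
orientation: [-0.734, -3.054, 0.001]
ft_force: [-0.5, 0.2, -0.0]
width: 87.3
grasp_force: 0.0
```

Run:
```python
from h import *
np.set_printoptions(precision=1,suppress=True)
p=cam("wrist"); save(p,"w3.png"); o=ctrl.get_obs(); print(o["t"],o["ee_pos"],o["width"],o["orientation"])
s=cam("scene"); t=cam("top")
print("pat",circ(s,(438,-217),25,70,45,27),circ(t,(438,-217),25,70,45,27))
print("flux",circ(s,(444,-36),30,85,45,24))
print("spool",topdisc(p,(627.5,38),36,50,45),topdisc(s,(627.5,38),36,50,45))
print("spool",circ(p,(627.5,38),36,46,45,30.5))
```

```text
17.9833 [625.1  35.1 188.9] 87.6994028411975 [-0.7 -3.1  0. ]
pat (array([ 437.9, -216.9]), 406, np.float64(0.7049065261550229)) (array([ 435.7, -218.5]), 48, np.float64(0.5034287047765602))
flux (array([444.5, -36.7]), 362, np.float64(0.8947264451799466))
spool (627.1865844726562, 37.15562057495117, 30.59214973449707, np.float64(41.45372370810122), 2726) (627.7050170898438, 34.61565399169922, 32.409786224365234, np.float64(43.951433968791264), 182)
spool (array([628.3,  36.8]), 2726, np.float64(7.739941136649634))
```

View pics/w3.png

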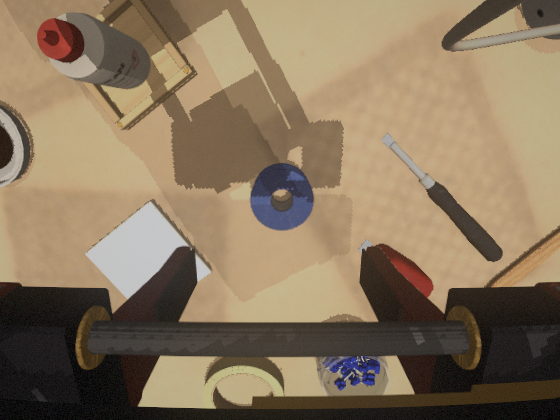

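The spool is at (282,197), centred between the fingers. The red tool at (405,265) and the tile are clear of the finger paths.

>>> play_rows([
  [2, 2, -15],
  [0, 0, -30],
  [0, 0, -38],
  [0, 0, -36],
  [0, 0, -26],
  [0, 0, -18],
  [0, 0, -10],
  [0, 0, -4],
], yaw=[0, 0, 0, 0, 0, 0, 0, 0])

```text
t: 18.75
ee_pos: [626.7, 38.1, 10.3]
orientation: [-0.731, -3.053, 0.001]
ft_force: [0.1, 0.1, 0.3]
width: 87.4
grasp_force: 0.0
```

>>> play_rows([
  [0, 0, 0],
  [0, 0, 0],
  [0, 0, 0],
  [0, 0, 0],
  [0, 0, 0],
  [0, 0, 0],
  [0, 0, 0],
  [0, 0, 0],
], yaw=[0, 0, 0, 0, 0, 0, 0, 0], gripper=0.7)

```text
t: 19.42
ee_pos: [628.4, 38.3, 13.2]
orientation: [0.731, 3.054, 0.0]
ft_force: [-1.5, -1.6, 7.3]
width: 60.7
grasp_force: 30.0
```

>>> play_rows([
  [0, 0, 0],
  [0, 0, 0],
], yaw=[0, 0])

```text
t: 19.58
ee_pos: [628.4, 38.3, 13.2]
orientation: [0.73, 3.054, 0.0]
ft_force: [-1.1, -1.3, 6.9]
width: 60.7
grasp_force: 30.0
```

>>> play_rows([
  [0, 0, 8],
  [0, 0, 16],
  [0, 0, 26],
  [0, 0, 35],
  [0, 0, 35],
  [0, 0, 30],
  [0, 0, 20],
  [0, 0, 8],
], yaw=[0, 0, 0, 0, 0, 0, 0, 0])

```text
t: 20.25
ee_pos: [629.1, 38.7, 193.8]
orientation: [0.73, 3.051, 0.002]
ft_force: [0.6, 0.9, -3.3]
width: 60.5
grasp_force: 30.0
```

>>> play_rows([
  [-6, -13, 3],
  [-11, -26, 0],
  [-16, -36, 0],
  [-16, -36, 0],
  [-16, -36, 0],
  [-16, -36, 0],
  [-16, -36, 0],
  [-16, -36, 0],
], yaw=[0, 0, 0, 0, 0, 0, 0, 0])

```text
t: 20.92
ee_pos: [511.9, -217.8, 191.1]
orientation: [-0.73, -3.052, -0.001]
ft_force: [0.4, 0.2, -4.4]
width: 60.7
grasp_force: 30.0
```

>>> play_rows([
  [-16, -36, 0],
  [-16, -36, 0],
  [-16, -36, 0],
  [-12, -27, 0],
  [-8, -17, 0],
  [-4, -9, 0],
  [-2, -4, 0],
  [0, 0, 0],
], yaw=[0, 0, 0, 0, 0, 0, 0, 0])

```text
t: 21.58
ee_pos: [439.8, -381.4, 191.8]
orientation: [-0.733, -3.053, -0.002]
ft_force: [-0.4, 0.6, -3.2]
width: 60.9
grasp_force: 30.0
```

>>> play_rows([
  [0, 0, 0],
  [0, 0, 0],
  [0, 0, 0],
  [0, 0, 0],
], yaw=[0, 0, 0, 0])

```text
t: 21.92
ee_pos: [441.3, -380.6, 192.9]
orientation: [0.729, 3.056, 0.0]
ft_force: [-0.9, 0.1, -3.3]
width: 60.9
grasp_force: 30.0
```

Run:
```python
from h import *
np.set_printoptions(precision=1,suppress=True)
p=cam("wrist"); save(p,"w4.png"); o=ctrl.get_obs(); print(o["t"],o["ee_pos"],o["width"],o["grasp_force"],o["orientation"])
s=cam("scene")
for q in (p,s):
  print("stand",topdisc(q,(441.5,-382),25,36,70))
  P=cloud(q).reshape(-1,3); e=o["ee_pos"]; z=e[2]-13.2
  print("spool",circ(q,e[:2],z+1,z+8,42,30.5),topdisc(q,e[:2],z+36,z+46,36))
for n in ("spool_stand",):
  for r in models.look_for(p,n)[:2]: print(r["conf"],r["bbox"],atz(p,r["bbox"][:2],30))
```

```text
21.9667 [ 441.2 -380.8  192.9] 60.87409184106229 29.999349117279053 [ 0.7  3.1 -0. ]
stand (441.4581604003906, -382.7591857910156, 48.08104705810547, np.float64(29.37874745303077), 4649)
spool (array([ 443.9, -382.2]), 1392, np.float64(2.0309124831822647)) (436.7725524902344, -378.4577331542969, 34.79768371582031, np.float64(221.0468255610833), 10267)
stand (441.0339660644531, -382.87359619140625, 49.012916564941406, np.float64(31.23060996816048), 1239)
spool (array([ 444.2, -377.4]), 174, np.float64(2.1425232742333193)) (438.52459716796875, -381.7375183105469, 32.42760467529297, np.float64(223.2351432366373), 220)
0.98 [277.8, 181.9, 91.4, 71.8] [ 428.9 -374.4   30. ]
0.94 [205.2, 61.2, 104.5, 112.6] [ 299.4 -382.9   30. ]
```

View pics/w4.png

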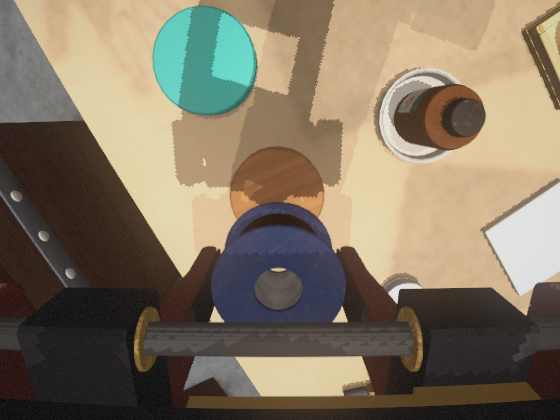

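The spool is held level above the wooden stand at (277,190), and the turquoise decoy at (205,60) is clear. Lowering.

>>> play_rows([
  [0, -2, -12],
  [0, 0, -25],
  [0, 0, -32],
  [0, 0, -30],
  [0, 0, -22],
  [0, 0, -13],
  [0, 0, -6],
  [0, 0, -2],
], yaw=[0, 0, 0, 0, 0, 0, 0, 0])

```text
t: 22.73
ee_pos: [440.4, -383.3, 49.7]
orientation: [-0.731, -3.054, -0.001]
ft_force: [0.2, -0.1, -3.0]
width: 61.1
grasp_force: 30.0
```

>>> play_rows([
  [0, 0, -2],
  [0, 0, -1],
  [0, 0, 0],
  [0, 0, 0],
  [0, 0, 0],
], yaw=[0, 0, 0, 0, 0])

```text
t: 23.15
ee_pos: [441.2, -383.9, 48.7]
orientation: [0.731, 3.054, -0.001]
ft_force: [0.3, 0.7, -4.3]
width: 60.7
grasp_force: 30.0
```

>>> play_rows([
  [0, 0, -2],
  [0, 0, -1.5],
  [0, 0, -1],
  [0, 0, 0],
  [0, 0, 0],
  [0, 0, 0],
], yaw=[0, 0, 0, 0, 0, 0])

```text
t: 23.65
ee_pos: [440.7, -383.5, 43.2]
orientation: [-0.731, -3.055, -0.0]
ft_force: [-1.1, -0.1, -3.3]
width: 61.0
grasp_force: 30.0
```

>>> play_rows([
  [0, 0, -0.5],
  [0, 0, -0.5],
  [0, 0, 0],
  [0, 0, 0],
  [0, 0, 0],
], yaw=[0, 0, 0, 0, 0])

```text
t: 24.07
ee_pos: [440.7, -383.4, 43.2]
orientation: [-0.731, -3.055, -0.0]
ft_force: [-2.3, 2.5, 6.0]
width: 60.9
grasp_force: 30.0
```

>>> play_rows([
  [0, 0, 0],
  [0, 0, 0],
  [0, 0, 0],
  [0, 0, 0],
  [0, 0, 0],
  [0, 0, 0],
  [0, 0, 0],
  [0, 0, 0],
], yaw=[0, 0, 0, 0, 0, 0, 0, 0], gripper=0)

```text
t: 24.73
ee_pos: [440.8, -383.5, 42.3]
orientation: [-0.731, -3.055, -0.0]
ft_force: [0.6, -1.3, -0.6]
width: 88.1
grasp_force: 0.0
```

>>> play_rows([
  [0, 0, 5],
  [0, 0, 15],
  [0, 0, 25],
  [0, 0, 35],
  [0, 0, 30],
  [0, 0, 20],
  [0, 0, 10],
  [0, 0, 0],
], yaw=[0, 0, 0, 0, 0, 0, 0, 0])

```text
t: 25.4
ee_pos: [441.8, -384.5, 185.0]
orientation: [0.73, 3.051, -0.004]
ft_force: [0.5, -0.7, 0.3]
width: 87.7
grasp_force: 0.0
```

>>> play_rows([
  [15, 6, 0],
  [30, 12, 0],
  [35, 15, 0],
  [35, 15, 0],
  [32, 13, 0],
  [20, 8, 0],
  [10, 4, 0],
  [5, 2, 0],
], yaw=[0, 0, 0, 0, 0, 0, 0, 0])

```text
t: 26.07
ee_pos: [623.6, -306.7, 179.9]
orientation: [-0.728, -3.053, -0.001]
ft_force: [-0.4, -0.3, 0.0]
width: 87.8
grasp_force: 0.0
```

>>> play_rows([
  [0, 0, 0],
  [0, 0, 0],
  [0, 0, 0],
  [0, 0, 0],
], yaw=[0, 0, 0, 0])

```text
t: 26.4
ee_pos: [621.6, -309.2, 182.3]
orientation: [-0.733, -3.054, 0.0]
ft_force: [-0.6, 0.5, -0.7]
width: 87.6
grasp_force: 0.0
```

Run:
```python
from h import *
np.set_printoptions(precision=1,suppress=True)
p=cam("wrist"); save(p,"w5.png"); o=ctrl.get_obs(); print(o["t"],o["ee_pos"],o["width"],o["orientation"])
s=cam("scene")
for q in (p,s):
  print("spool",topdisc(q,(441,-383),64,80,45)); print("tin",topdisc(q,(623,-308),14,30,45))
  P=cloud(q).reshape(-1,3); m=(P[:,2]>6)&(P[:,2]<15)&(abs(P[:,0]-630)<75)&(abs(P[:,1]+134)<75)
  print("tile",cv2.minAreaRect(P[m][:,:2].astype(np.float32)),np.median(P[m][:,2]))
```

```text
26.45 [ 621.8 -309.2  182.5] 87.828448096931 [-0.7 -3.1  0. ]
spool (440.203857421875, -383.06195068359375, 30.907175064086914, np.float64(71.08546908364733), 4388)
tin (623.69140625, -307.9847412109375, 26.803903579711914, np.float64(18.523579044720492), 2180)
tile ((629.938232421875, -133.9558868408203), (104.687255859375, 104.8265609741211), 9.487727165222168) 9.480038638057351
spool (439.6211853027344, -384.240966796875, 31.535619735717773, np.float64(72.67498960672901), 473)
tin (623.4108276367188, -308.2613220214844, 28.46434783935547, np.float64(19.63909529517116), 307)
tile ((629.7315673828125, -134.37484741210938), (109.96997833251953, 108.82771301269531), 8.873490333557129) 11.6674213487737
```

View pics/w5.png

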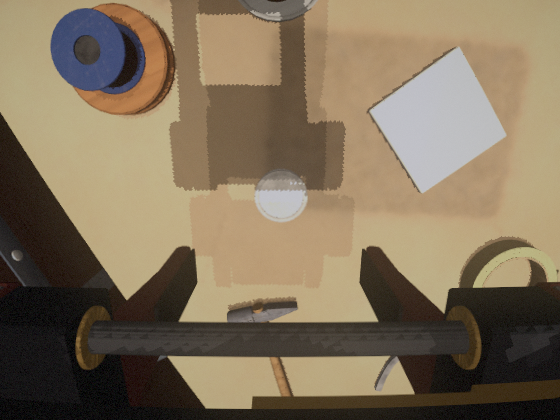

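The spool stands at the middle of the stand, about 1.5 mm off. The tin at (281,195) is centred between the fingers, and the hammer is beyond them. Going down in two stages.

>>> play_rows([
  [2, 1, -15],
  [0, 0, -30],
  [0, 0, -36],
  [0, 0, -34],
  [0, 0, -26],
  [0, 0, -18],
  [0, 0, -10],
  [0, 0, -4],
], yaw=[0, 0, 0, 0, 0, 0, 0, 0])

```text
t: 27.17
ee_pos: [623.3, -306.9, 6.6]
orientation: [-0.731, -3.052, -0.001]
ft_force: [0.2, -0.2, 0.3]
width: 88.1
grasp_force: 0.0
```

>>> play_rows([
  [0, 0, -2],
  [0, 0, 0],
  [0, 0, 0],
  [0, 0, 0],
], yaw=[0, 0, 0, 0])

```text
t: 27.5
ee_pos: [625.6, -307.9, 8.8]
orientation: [0.731, 3.053, -0.001]
ft_force: [-0.6, 0.4, 0.2]
width: 87.5
grasp_force: 0.0
```

>>> play_rows([
  [-1, 0, -2],
  [-0.5, 0, -1.5],
  [0, 0, -0.5],
  [0, 0, 0],
  [0, 0, 0],
], yaw=[0, 0, 0, 0, 0])

```text
t: 27.92
ee_pos: [623.2, -307.5, 3.3]
orientation: [0.731, 3.055, 0.0]
ft_force: [-0.8, 0.1, 0.3]
width: 87.9
grasp_force: 0.0
```

>>> play_rows([
  [0, 0, 0],
  [0, 0, 0],
  [0, 0, 0],
  [0, 0, 0],
  [0, 0, 0],
  [0, 0, 0],
  [0, 0, 0],
  [0, 0, 0],
], yaw=[0, 0, 0, 0, 0, 0, 0, 0], gripper=0.7)

```text
t: 28.58
ee_pos: [623.3, -307.5, 3.3]
orientation: [0.731, 3.055, -0.0]
ft_force: [0.4, -0.8, -0.6]
width: 52.4
grasp_force: 30.0
```

>>> play_rows([
  [0, 0, 0],
  [0, 0, 0],
], yaw=[0, 0])

```text
t: 28.75
ee_pos: [623.3, -307.5, 3.3]
orientation: [0.731, 3.055, 0.0]
ft_force: [-0.1, 0.2, 0.2]
width: 52.4
grasp_force: 30.0
```

>>> play_rows([
  [0, 0, 6],
  [0, 0, 12],
  [0, 0, 22],
  [0, 0, 30],
  [0, 0, 30],
  [0, 0, 20],
  [0, 0, 10],
  [0, 0, 0],
], yaw=[0, 0, 0, 0, 0, 0, 0, 0])

```text
t: 29.42
ee_pos: [624.9, -308.3, 137.1]
orientation: [0.73, 3.05, -0.002]
ft_force: [0.2, 0.3, -0.1]
width: 52.8
grasp_force: 30.0
```

>>> play_rows([
  [0, 12, 0],
  [1, 25, 0],
  [1, 35, 0],
  [1, 38, 0],
  [1, 33, 0],
  [1, 18, 0],
  [1, 9, 0],
  [0, 3, 0],
], yaw=[0, 0, 0, 0, 0, 0, 0, 0])

```text
t: 30.08
ee_pos: [628.3, -132.2, 131.7]
orientation: [-0.727, -3.053, -0.0]
ft_force: [-0.9, 0.0, -0.9]
width: 52.8
grasp_force: 30.0
```

>>> play_rows([
  [0, 0, 0],
  [0, 0, 0],
  [0, 0, 0],
  [0, 0, 0],
], yaw=[0, 0, 0, 0])

```text
t: 30.42
ee_pos: [629.1, -135.7, 133.2]
orientation: [-0.734, -3.055, 0.0]
ft_force: [-0.6, -0.5, -0.9]
width: 52.4
grasp_force: 30.0
```

Run:
```python
from h import *
np.set_printoptions(precision=1,suppress=True)
p=cam("wrist"); o=ctrl.get_obs(); print(o["t"],o["ee_pos"],o["width"],o["grasp_force"])
e=o["ee_pos"]; z=e[2]-3.3
s=cam("scene")
for q in (p,s):
  print("tin",topdisc(q,e[:2],z+14,z+30,35),circ(q,e[:2],z+1,z+17,40,26.5))
  P=cloud(q).reshape(-1,3); m=(P[:,2]>6)&(P[:,2]<15)&(abs(P[:,0]-630)<75)&(abs(P[:,1]+134)<75)
  print("tile",cv2.minAreaRect(P[m][:,:2].astype(np.float32)),np.median(P[m][:,2]))
```

```text
30.4667 [ 629.1 -135.6  133.2] 52.54286411362539 29.999951720237732
tin (622.81689453125, -132.40591430664062, 33.53316116333008, np.float64(148.31651591128536), 9354) (array([ 629.5, -136.2]), 1297, np.float64(1.088285845840879))
tile ((630.2122192382812, -133.6758575439453), (104.43968200683594, 103.6211166381836), 9.503475189208984) 9.404339344094694
tin (627.2813720703125, -135.60888671875, 34.24708938598633, np.float64(151.54977411206403), 163) (array([ 630.2, -143.4]), 99, np.float64(2.6038075846797035))
tile ((630.143798828125, -135.34146118164062), (109.73481750488281, 109.7225112915039), 8.456162452697754) 11.731564196669524
```

Tin offset is +1, +2. Target TCP z is 13.3, so lower about 120.

>>> play_rows([
  [1, 1.5, -10],
  [0, 0, -22],
  [0, 0, -28],
  [0, 0, -24],
  [0, 0, -16],
  [0, 0, -8],
  [0, 0, -4],
  [0, 0, -1],
], yaw=[0, 0, 0, 0, 0, 0, 0, 0])

```text
t: 31.18
ee_pos: [630.1, -133.0, 19.6]
orientation: [-0.731, -3.055, 0.0]
ft_force: [0.1, -0.2, -0.5]
width: 52.8
grasp_force: 30.0
```

>>> play_rows([
  [0, 0, -1],
  [0, 0, 0],
  [0, 0, 0],
  [0, 0, 0],
], yaw=[0, 0, 0, 0])

```text
t: 31.52
ee_pos: [630.9, -133.1, 20.3]
orientation: [0.731, 3.054, 0.0]
ft_force: [0.2, -1.4, -0.8]
width: 52.7
grasp_force: 30.0
```

>>> play_rows([
  [0, 0, -2],
  [0, 0, -2],
  [0, 0, -1],
  [0, 0, -0.5],
  [0, 0, 0],
  [0, 0, 0],
], yaw=[0, 0, 0, 0, 0, 0])

```text
t: 32.02
ee_pos: [630.2, -133.0, 13.7]
orientation: [-0.731, -3.055, 0.0]
ft_force: [1.4, 0.1, -0.9]
width: 52.5
grasp_force: 30.0
```

>>> play_rows([
  [0, 0, -0.5],
  [0, 0, -0.5],
  [0, 0, 0],
  [0, 0, 0],
], yaw=[0, 0, 0, 0])

```text
t: 32.35
ee_pos: [630.3, -133.0, 13.3]
orientation: [0.731, 3.055, -0.0]
ft_force: [-2.0, 0.7, 4.9]
width: 52.5
grasp_force: 30.0
```

Contact. Release, back off and check everything.

>>> play_rows([
  [0, 0, 0],
  [0, 0, 0],
  [0, 0, 0],
  [0, 0, 0],
  [0, 0, 0],
  [0, 0, 0],
  [0, 0, 0],
  [0, 0, 0],
], yaw=[0, 0, 0, 0, 0, 0, 0, 0], gripper=0)

```text
t: 33.02
ee_pos: [630.3, -133.0, 12.8]
orientation: [0.731, 3.055, -0.0]
ft_force: [-0.3, 1.1, 0.3]
width: 87.9
grasp_force: 0.0
```

>>> play_rows([
  [0, 0, 4],
  [0, 0, 12],
  [0, 0, 24],
  [0, 0, 35],
  [0, 0, 40],
  [0, 0, 40],
  [0, 0, 40],
  [0, 0, 40],
], yaw=[0, 0, 0, 0, 0, 0, 0, 0])

```text
t: 33.68
ee_pos: [629.8, -132.9, 251.1]
orientation: [0.731, 3.054, -0.0]
ft_force: [-0.1, -0.4, -0.7]
width: 88.0
grasp_force: 0.0
```

>>> play_rows([
  [0, 0, 30],
  [0, 0, 15],
  [0, 0, 5],
  [0, 0, 0],
  [0, 0, 0],
  [0, 0, 0],
  [0, 0, 0],
  [0, 0, 0],
], yaw=[0, 0, 0, 0, 0, 0, 0, 0])

```text
t: 34.35
ee_pos: [629.7, -132.8, 296.2]
orientation: [-0.731, -3.053, 0.0]
ft_force: [0.5, -0.4, 0.7]
width: 88.1
grasp_force: 0.0
```

Run:
```python
from h import *
np.set_printoptions(precision=1,suppress=True)
p=cam("wrist"); s=cam("scene"); o=ctrl.get_obs(); print(o["t"],o["ee_pos"],o["width"],o["qvel"])
for n,q in (("w",p),("s",s)):
  print(n,"tin (630,-134)",topdisc(q,(630,-134),23,40,45)); print("spool (441.4,-382.8)",topdisc(q,(441,-383),64,80,45))
  print("flux (444.3,-35.3)",circ(q,(444,-36),30,85,45,24)); print("pat (437.6,-216.3)",circ(q,(438,-217),25,70,45,27))
cv2.imwrite("pics/f.png",cv2.resize(s["pixels"][120:370,200:440,::-1],None,fx=2.35,fy=2.35,interpolation=cv2.INTER_CUBIC))
```

```text
34.45 [ 629.9 -132.9  296.8] 87.9734234005465 [ 0. -0. -0.  0.  0.  0.]
w tin (630,-134) (630.6934814453125, -133.5994873046875, 26.81077766418457, np.float64(28.55893497730014), 1298)
spool (441.4,-382.8) (440.6448059082031, -382.7961120605469, 31.285097122192383, np.float64(71.0383049237588), 1658)
flux (444.3,-35.3) (array([444.4, -37.3]), 568, np.float64(0.2511434869609417))
pat (437.6,-216.3) (array([ 437.6, -217.5]), 617, np.float64(0.2633198897421245))
s tin (630,-134) (628.5381469726562, -133.69497680664062, 28.628917694091797, np.float64(30.84474628695682), 219)
spool (441.4,-382.8) (440.3019714355469, -384.6559143066406, 31.72216033935547, np.float64(72.7219586404197), 478)
flux (444.3,-35.3) (array([444.5, -36.8]), 359, np.float64(0.9080873403002379))
pat (437.6,-216.3) (array([ 437.8, -216.9]), 405, np.float64(0.8420219793374351))
```

View pics/f.png

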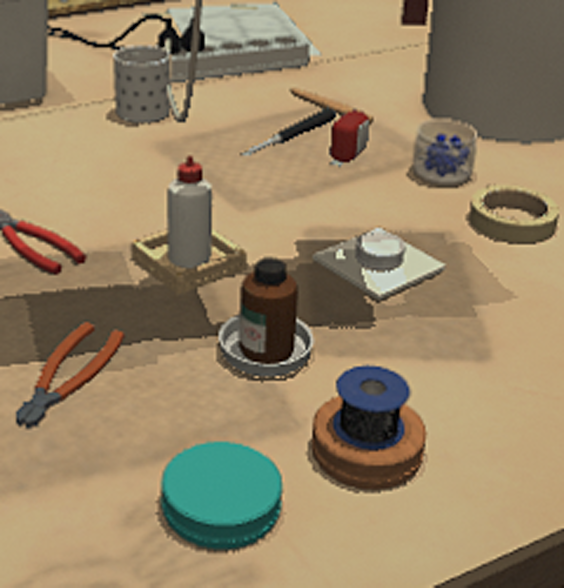

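The final scene shows the flux bottle in the tray (190,220), patina in the dish (268,315), spool on the wooden stand (370,405) and tin on the tile (382,248). All are upright and within about 2 mm of centre, and the mug hasn't moved.

```bash
python3 -c "
from workcell import ticket
print(ticket.close_job())"
```

```text
the job is handed in; nothing more can be done
None
```

The job is handed in. By the last camera check, both bottles, the spool and the tin stood upright within about 2 mm of the centres of their places, and the mug had not moved.

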